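Nip up the squaring post of the glue-up jig

TASK

The tall squaring post on the glue-up jig is still loose. Take the T-handled socket wrench from its stand, lower it down the bore of the post until the socket is right down over the nut at the bottom, and turn the nut clockwise until it is firmly nipped up, but do not over-tighten it or the beech under the washer is crushed. Then put the wrench back, standing upright and fully down in its stand, and leave the wardrobe carcass, the two little chairs and the pin tin where they are.

Things in the scene. Friction and masses are not known exactly. Their poses are not given: they have to be found in the camera images.
- jig: Glue-up jig, fixed to the worktop: plywood board 200 x 200 x 18 mm with a 30 mm high fence along its +x edge and a beech squaring post 70 x 70 mm, 115 mm tall, whose centre is at y = -55 mm of the board. Origin: centre of the board's underside; z up.
- bore_mouth (a point): Centre of the mouth of the bore in the top of the squaring post, 133 mm above the worktop. The bore is vertical, 34 mm across and 95 mm deep.
- bore_floor (a point): Centre of the bore's floor, 38 mm above the worktop, with a washer on it. A hex nut, 22 mm across flats, stands 2 to 16 mm above the floor, and on it a tapering round nose, 23 to 19 mm across, up to 19 mm above the floor. Which way the nut's corners point differs each time; this point does not turn with it.
- nut (a joint): Tightening of the nut, rad, clockwise from above. Reads 0 while the nut runs down its stiff thread (0.10 N m, for 0.15 to 1.15 rad, unknown beforehand); grows once it pinches the washer: 0.40 N m to start, then 0.7 N m more per rad. Nipped up: 0.08 rad (0.46 N m). Crushed: beyond 0.55 rad (0.78 N m). Once turning stops a held wrench reads up to 0.25 N m less. Thread friction keeps it.
- wrench_grip (a point): Centre of the handle of the T-handled socket wrench (about 260 g): a flat-sided orange bar 100 mm long (this point's x), 14 mm thick (y) and 18 mm high (z), 150 mm above the socket's mouth. A straight steel shaft 11 mm thick runs down from its middle; the point's z points up along it.
- wrench_mouth (a point): Centre of the socket's open lower end. The socket is 31.6 mm across, 34 mm long; its hexagonal hole is 23.2 mm across flats and 21 mm deep, flats facing 30, 90, 150 degrees from the bar. It first goes 3 mm over the nut's nose and rests on the nut; when the hexes line up (about 5 degrees of play each way) it goes on down to the bore's floor.
- stand: Wrench stand, a heavy fixed walnut block 85 x 85 x 60 mm. Origin: centre of its underside; z up. The wrench stands in a vertical hole at its centre, 35.5 mm across and 45 mm deep.
- stand_floor (a point): Centre of the floor of the stand's hole, 15 mm above the worktop: the socket's mouth rests there.
- carcass: Pale basswood wardrobe carcass lying on its back on the jig's board beside the post, 150 x 90 x 45 mm, open at the top. Origin: centre of its underside.
- chair_a: Walnut miniature chair frame, 40 x 40 mm, 84 mm tall. Origin: centre of its footprint on the worktop.
- chair_b: A second walnut chair frame like the first.
- tin: Round open tin of steel pins, 68 mm across, 26 mm high. Origin: centre of its underside.
There are look-alikes about, which are no part of the job. There is more than one size of the part that bears wrench_grip; the job needs the larger. What is shaped like the stand but purple is not meant.

How it is judged (in metres and radians):
On the way, in this order (a step that is already met when the one before it is completed fails the run):
1. the socket is right down over the nut, its mouth on the bore's floor (horizontal distance between wrench_mouth and bore_floor below 0.004 m and z of wrench_mouth in the frame of bore_floor below 0.006 m), for 0.1 s.
2. the nut is firmly nipped up while the socket is on it (value of joint nut above 0.08 rad and z of wrench_mouth in the frame of bore_floor below 0.008 m), for 0.1 s.
At the end, for the whole second after the job is handed in: The nut is left tightened by 0.06 to 0.55 rad past pinching the washer; the wrench stands released and at rest in its stand, its mouth within 6 mm of the hole's floor and of its centre, upright within 8 degrees (value of joint nut between 0.06 and 0.55 rad and horizontal distance between wrench_mouth and stand_floor below 0.006 m and z of wrench_mouth in the frame of stand_floor below 0.006 m and angle between wrench_grip's own z axis and vertical below 0.14 rad and linear speed of wrench below 0.02 m/s); the robot touches nothing.
It fails at once if the nut is over-tightened: more than 0.55 rad past pinching the washer, the beech is crushed (value of joint nut above 0.55 rad).
It fails at once if the wardrobe carcass is shifted more than 10 mm (distance of carcass from where it was at the start of the episode above 0.01 m).
It fails at once if a chair is shifted more than 10 mm (distance of any of chair_a, chair_b from where it was at the start of the episode above 0.01 m).
It fails at once if the pin tin is shifted more than 10 mm (distance of tin from where it was at the start of the episode above 0.01 m).
It also fails if it takes over 72 s, if anything falls off the work surface, if the arm or the gripper's body presses on something with over 40 N, if the wrist force passes 120 N, or if a joint passes its speed limit or range.

ROBOT

A 6-joint arm with a two-finger parallel gripper is mounted at the origin on the work surface. World frame = base frame: x ahead of the robot, y to its left, z up, the work surface at z = 0. Lengths are in mm, angles in rad, forces in N, time in s.
With the tool pointing down it reaches from about 250 to 775 mm from the base axis. Payload 4 kg.
Tool frame: the origin (TCP) lies midway between the tips of the shut fingers; the grasp point (between the pads) lies 19 mm behind it (grasp_offset is the x of the grasp point in the tool frame, in mm); x points along the fingers, y is the direction in which the jaws open and shut, and the axes are right-handed (so a half turn about x gives the same grasp; the last joint's range is limited). The gripper opens to 85 mm and grips with 20 to 120 N. Pads are 22 mm wide; open, the fingers measure 114 mm over their backs; the gripper's body (76 mm by 85 mm) begins 54 mm behind the grasp point. The pads swing forward as they close: fully open they stand 13 mm farther back than shut.
Start: joints at [-1.288, 0.087, 1.371, -0, 1.684, -0.103], TCP at [206.964, -509.592, 231.341] pointing down, gripper open.
Joint ranges: [-3.1, 3.1], [-0.76, 2.03], [0.27, 2.55], [-1.08, 4.22], [0.17, 2.65], [-2.57, 2.57]. Speed limits (rad/s): [2.79, 2.79, 3.14, 3.14, 3.14, 3.14].

INTERFACE

Orientations are given as a unit quaternion [x, y, z, w].
In Python, from plant import observe, snapshot, calibration, close_job, grasp_offset gives the robot as it stands. The module is installed in compiled form; this text tells all that it offers.
- The arm moves only by the tool carry_out, never from a script. Its argument "deltas" is a list of rows, each a list of 5 numbers: the finger opening in mm, from 0 to 85.4, then the shift along the tool's x, y, z in mm, then the turn about the tool's x in degrees. A call has 1 to 10 rows; each row shifts and turns the commanded pose from where the row before left it, along the tool's axes as they then stand; what a row does not reach is not made up. A row lasts 1/10 s, in which the tool goes at most 50 mm and 8.59 degrees, less where a joint would pass 70% of its speed; a pose out of reach is approached as far as the arm can. A call with a gripper value outside its range is refused whole. The fingers move at their own pace and stop on an object; the grip force is fixed at half the most. Time passes only in rows, so rows that do not move let the fingers close. It gives the time, the measured TCP pose, the force and the opening at its end, in the units of the state.
- observe(): the state, without advancing time (a new reading comes with each control period).
- snapshot(name): name is "scene" or "top"; returns the picture (480x640x3 uint8, red, green, blue); there is no depth.
- calibration(name): a dict with "K" (3x3 intrinsics, pixels), "pose" (4x4, takes a point from camera to world coordinates). Camera axes: x right, y up, looking along -z (the intrinsics and any distortion apply to the point x, -y, -z); pixel columns grow to the right and rows downward; lengths in mm; the calibration is good to about 2 mm. A picture is of the moment at which its call begins. calibration takes no time and is no camera call.
- close_job(): hands the job in, once; it reports no verdict.
The state is a dict: "time_s": time; "qpos": joint angles; "joint_velocities": joint speeds; "joint_efforts": joint torques, N m; "eef_pos": TCP position; "tool_rot": TCP orientation; "ft_force": force on the tool from outside, world axes, zero at the start; "moment": the same for the moment, N m; "finger_gap": finger opening in mm.
Only numpy, scipy, OpenCV 4.12 (cv2) and the standard library are available. Lean on these libraries where they do the work, as an engineer would, in place of code of your own. Each camera call takes 0.05 s, during which the arm holds its last target.

## Working session

There is one attempt and no reset: what is moved stays moved. The work goes in short steps, Python scripts to look and compute and a tool call to move; the robot and the scene stay as the last step left them, time stands still between calls to the robot, and variables do not carry over. Pictures are saved under pics/ and viewed, and the job is handed in when it is done.

Besides the shell and the picture viewer there is one more tool, called after ">>>" by a JSON object that holds its "name" and its "arguments", one argument or row to a line. carry_out: Moves the arm, as the interface text tells. Its arguments: {"type":"object","properties":{"deltas":{"type":"array","items":{"type":"array","items":{"type":"number"}}}},"required":["deltas"]}

```bash
mkdir -p pics; python3 - <<'E'
from plant import *
import cv2,numpy as np
print(observe(), grasp_offset)
for n in("scene","top"):
    im=snapshot(n); cv2.imwrite(f"pics/{n}0.png",im[:,:,::-1]); c=calibration(n); print(n,c)
E
```

```text
{'time_s': 0.0, 'qpos': array([-1.28810101e+00,  8.79664271e-02,  1.37228149e+00,  3.80445919e-05,
        1.68361209e+00, -1.03071516e-01]), 'joint_velocities': array([0.00067144, 0.00018712, 0.00053614, 0.00053205, 0.00151193,
       0.000603  ]), 'joint_efforts': array([ 2.21643735e-03, -3.51866055e+01, -3.13272893e+01,  3.55681675e-05,
        1.07529515e-02,  1.11244645e-05]), 'eef_pos': array([ 206.82764037, -509.08163192,  230.11907915]), 'tool_rot': array([-0.69393459, -0.13634602,  0.69405176, -0.13474683]), 'ft_force': array([ 0.75469117, -0.23674059, -0.20269777]), 'moment': array([0.08215658, 0.01550415, 0.0013515 ]), 'finger_gap': 85.65394464426153} -18.700000000000003
scene {'K': array([[525.74841039,   0.        , 315.90023761],
       [  0.        , 525.74841039, 232.20814906],
       [  0.        ,   0.        ,   1.        ]]), 'pose': array([[ 7.02317060e-01, -4.11573751e-01,  5.80825099e-01,
         1.13491641e+03],
       [ 7.11861562e-01,  4.03799409e-01, -5.74629579e-01,
        -5.59024979e+02],
       [ 1.96561991e-03,  8.17039219e-01,  5.76578747e-01,
         6.90019742e+02],
       [ 0.00000000e+00,  0.00000000e+00,  0.00000000e+00,
         1.00000000e+00]])}
top {'K': array([[507.214755  ,   0.        , 320.72601905],
       [  0.        , 507.214755  , 229.12393899],
       [  0.        ,   0.        ,   1.        ]]), 'pose': array([[-1.39900272e-02,  9.94936393e-01, -9.95281475e-02,
         4.64264306e+02],
       [-9.99846335e-01, -1.28682071e-02,  1.19044701e-02,
         3.85081550e+01],
       [ 1.05634417e-02,  9.96793973e-02,  9.94963533e-01,
         1.17280563e+03],
       [ 0.00000000e+00,  0.00000000e+00,  0.00000000e+00,
         1.00000000e+00]])}
```

View pics/scene0.png

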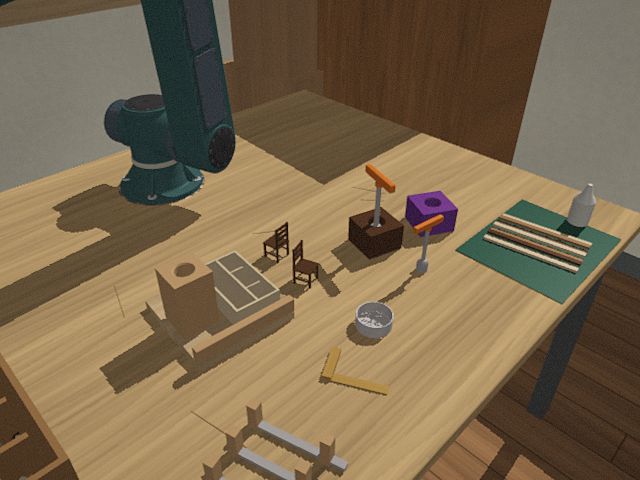

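View pics/top0.png

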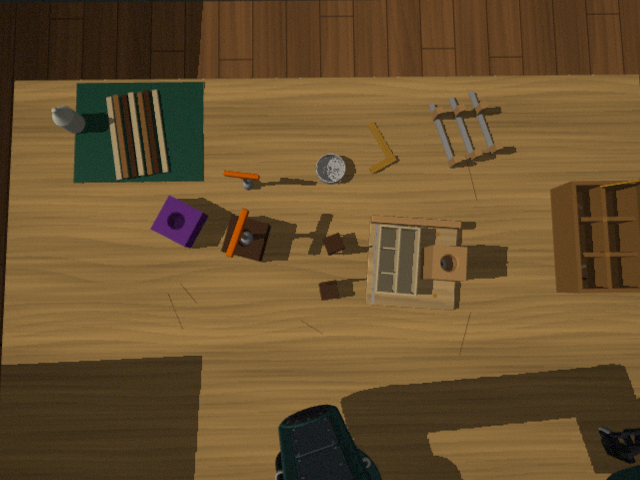

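The larger orange T bar in the walnut stand is at top px (238,233) and scene px (380,178). It could be confused with the small T-handle at top (241,175) / scene (428,225). The stand is the walnut block at top (247,238), and the purple block at top (180,221) is a decoy. I'll check these in close crops.

```bash
python3 - <<'E'
import cv2,numpy as np
t=cv2.imread("pics/top0.png");s=cv2.imread("pics/scene0.png")
a=cv2.resize(t[140:280,150:290],(400,400),interpolation=cv2.INTER_CUBIC)
b=cv2.resize(s[150:290,330:470],(400,400),interpolation=cv2.INTER_CUBIC)
c=cv2.resize(t[205:320,360:475],(400,400),interpolation=cv2.INTER_CUBIC)
d=cv2.resize(s[240:380,130:310],(400,311),interpolation=cv2.INTER_CUBIC)
cv2.imwrite("pics/crop1.png",np.hstack([a,b]));
cv2.imwrite("pics/crop2.png",np.hstack([c,cv2.copyMakeBorder(d,0,89,0,0,0)]))
E
```

```text
(no output)
```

View pics/crop1.png

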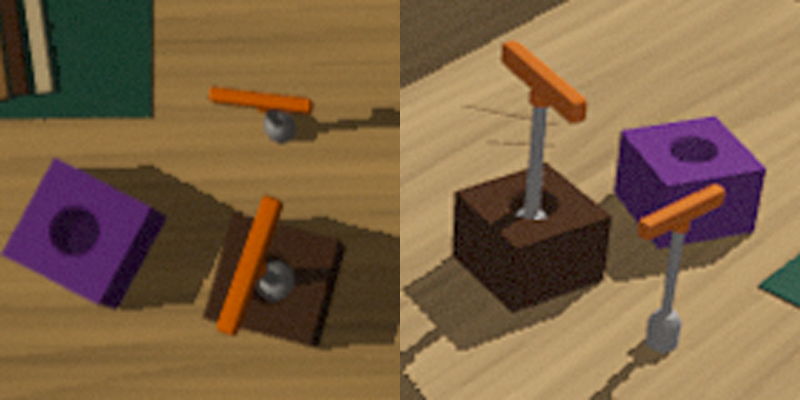

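View pics/crop2.png

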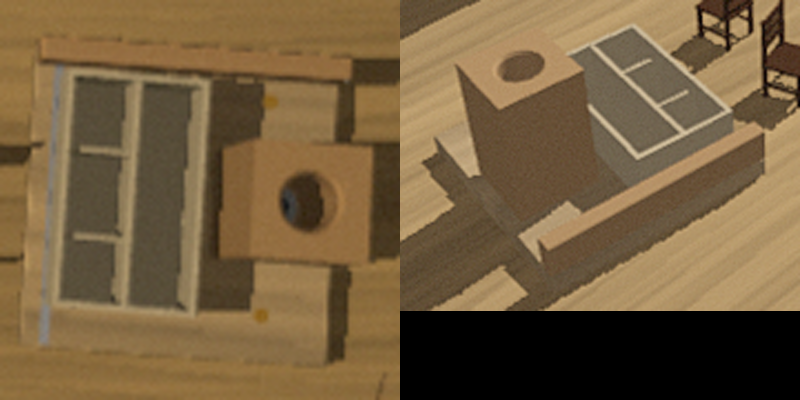

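```bash
cat > h.py <<'E'
import cv2,numpy as np
from plant import calibration
C={n:calibration(n) for n in("scene","top")}
def ray(n,u,v):
    c=C[n];K=c["K"];P=c["pose"]
    d=P[:3,:3]@np.array([(u-K[0,2])/K[0,0],-(v-K[1,2])/K[1,1],-1.0]);return P[:3,3],d
def onz(n,uv,z):
    o,d=ray(n,*uv);return o+d*(z-o[2])/d[2]
def proj(n,p):
    c=C[n];P=c["pose"];q=P[:3,:3].T@(np.array(p,float)-P[:3,3]);K=c["K"]
    return np.array([K[0,2]+K[0,0]*q[0]/-q[2],K[1,2]+K[1,1]*-q[1]/-q[2]])
def tri(a,b):
    o1,d1=ray("top",*a);o2,d2=ray("scene",*b)
    A=np.array([d1,-d2]).T;s=np.linalg.lstsq(A,o2-o1,rcond=None)[0]
    p,q=o1+d1*s[0],o2+d2*s[1];return (p+q)/2,np.linalg.norm(p-q)
E
python3 - <<'E'
from h import *
t=cv2.imread("pics/top0.png");s=cv2.imread("pics/scene0.png")
def orange(im):
    h=cv2.cvtColor(im,cv2.COLOR_BGR2HSV);return cv2.inRange(h,(5,200,90),(14,255,255))
for n,im in(("top",t),("scene",s)):
    m=orange(im);cs,_=cv2.findContours(m,0,2)
    for c in cs:
        if cv2.contourArea(c)>60:
            r=cv2.minAreaRect(c);print(n,r,cv2.contourArea(c)); bp=cv2.boxPoints(r)
            if n=="top":
                w=[onz("top",p,174)[:2] for p in bp];print(np.round(w,1), onz("top",r[0],174))
# dump post hole: gray profile
h=cv2.cvtColor(t,cv2.COLOR_BGR2HSV)
print(t[255:273,425:470].sum(2)//3)
E
```

```text
top ((236.2466278076172, 232.40951538085938), (7.063063144683838, 49.979583740234375), 19.653825759887695) 295.0
[[516.  216.3]
 [609.  183.5]
 [604.  170.3]
 [511.2 203.3]] [559.81515817 193.43981978 174.        ]
top ((240.49530029296875, 175.03944396972656), (35.703853607177734, 5.996975898742676), 6.842773914337158) 149.5
[[673.5 221.3]
 [685.6 219.9]
 [676.1 149.2]
 [664.  150.6]] [674.79382111 185.26699292 174.        ]
scene ((428.3000183105469, 225.1000213623047), (9.391486167907715, 31.752164840698242), 63.43495178222656) 104.0
scene ((378.7423400878906, 179.4935302734375), (36.876773834228516, 12.198322296142578), 40.10091018676758) 274.5
[[ 90  91  90  90  92  94  90  95 105 107 107 106 109 106 107 110 110 106
   94  78  68  57  57  54  51  62  80  92 101 106 103 104 105 109 108 108
  103 103 107 105 109  96  60  54  52]
 [ 93  92  92  93  96  92  92  91 106 107 109 106 106 107 106 106 104  87
   67  52  45  40  44  40  46  57  69  75  90 101 109 109 105 104 105 106
  105 106 109 106 107  97  64  51  51]
 [ 91  88  93  90  94  93  92  97 107 108 107 107 109 107 106 108  92
[... 2223 characters left out ...]
6 105 107 108 110 108  94
   75  55  47  42  37  37  38  38  46  67  75  88 104 108 106 108 103 107
  109 104 104 105 106  78  57  49  52]
 [ 92  90  92  91  96  93  93 102 107 106 111 107 107 105 109 104 106 108
   98  75  64  50  47  46  43  53  66  76  85  97 107 102 105 106 105 106
  108 107 106 102 110  79  56  48  54]
 [ 94  91  91  92  90  91  94 103 109 109 108 108 104 105 105 107 106 108
  105 101  90  81  71  62  61  77  79  92  97 104 108 107 110 106 107 105
  105 104 107 106 105  75  57  52  54]
 [ 91  95  90  90  93  89  93 104 109 108 108 105 106 106 106 106 106 107
  108 107 107 104  94  96  94  95  97 102 103 107 107 105 107 107 105 103
  106 105 107 105 107  72  54  52  53]]
```

```bash
python3 - <<'E'
from h import *
t=cv2.imread("pics/top0.png").astype(int);s=cv2.imread("pics/scene0.png").astype(int)
g=t.sum(2)//3
m=np.zeros((480,640),np.uint8); m[252:275,436:462]=(g[252:275,436:462]<99)
def rim(m,n,z):
    c=max(cv2.findContours(m,0,1)[0],key=cv2.contourArea);e=cv2.fitEllipse(cv2.convexHull(c));print(n,e,onz(n,e[0],z));return e
e1=rim(m,"top",133)
gs=s.sum(2)//3
print(gs[258:284,168:204])
# post face quad
h=cv2.cvtColor(t.astype(np.uint8),cv2.COLOR_BGR2HSV)
print(h[263,[428,436,462]],t[263,[428,436,462]])
E
```

```text
top ((447.9090270996094, 262.71966552734375), (16.969968795776367, 19.37657928466797), 163.5994415283203) [ 495.61706379 -233.96793796  133.        ]
[[139 136 142 143 140 141 135 135 138 143 141 145 142 141 142 142 142 141
  141 144 143 141 142 141 142 142 144 144 140 147 145 152 154 153 152 154]
 [140 142 142 143 138 136 142 141 144 142 143 145 143 140 144 145 142 143
  141 144 142 142 142 144 144 141 139 143 144 143 141 145 154 154 153 151]
 [141 141 140 137 141 142 143 142 140 145 141 145 139 143 142 144 141 143
  146 143 143 144 144 145 143 141 144 142 142 142 142 142 145 148 155 153]
 [138 138 141 145 145 141 142 142 141 140 141 140 144 144 147 144 145 143
  143 142 143 145 143 145 145 143 142 143 142 143 144 140 142 143 150 153]
 [142 142 143 142 142 143 143 142 142 143 144 140 140 138 141 135 129 129
  128 127 132 136 145 143 142 144 142 142 142 144 143 141 144 143 143 147]
 [142 144 140 142 139 141 141 145 142 140 141 132 127 116 107 108 100  94
   93  86  86  85 116 122 134 145 146 140 147 143 140 144 143 146 142 141]
 [141 142 141 144 141 142 139 141 143 135 124 117 114 10
[... 2316 characters left out ...]
78  75  76]
 [148 142 141 141 140 143 140 144 139 144 139 141 143 143 143 144 144 140
  143 140 142 141 148 143 139 118  86  73  73  75  84  77  76  82  83  74]
 [145 144 142 144 143 146 137 143 142 143 139 146 142 140 145 142 141 139
  144 144 138 142 137 117  81  64  71  77  78  78  79  78  74  76  78  79]
 [132 144 146 142 143 143 143 141 144 144 145 141 142 140 143 142 146 145
  138 144 121 102  85  74  72  81  81  82  79  79  78  76  84  81  80  72]
 [ 89 129 145 147 143 143 142 142 143 141 142 141 143 144 142 145 143 142
  116 107  89  72  72  80  79  78  79  79  82  81  77  76  77  78  82  81]]
[[ 15 146 129]
 [ 16 142 151]
 [ 16 147 147]] [[ 55  91 129]
 [ 67 112 151]
 [ 62 108 147]]
```

```bash
python3 - <<'E'
from h import *
t=cv2.imread("pics/top0.png");s=cv2.imread("pics/scene0.png")
gs=s.astype(int).sum(2)//3
m=np.zeros((480,640),np.uint8); m[255:279,168:198]=(gs[255:279,168:198]<125)
c=max(cv2.findContours(m,0,1)[0],key=cv2.contourArea);e=cv2.fitEllipse(cv2.convexHull(c));print(e,onz("scene",e[0],133))
print(tri((447.9,262.7),e[0]))
# post top quad, top view: edge columns per row, edge rows per col
g=t.astype(int).sum(2)//3
print("col prof top edge",g[240:250,436:462:4].T.tolist());print(g[275:287,436:462:4].T.tolist())
print("L",g[250:278:5,428:438].tolist());print("R",g[250:278:5,462:472].tolist())
# scene quad corners
big=cv2.resize(s[240:310,145:225],(800,700),interpolation=cv2.INTER_CUBIC)[:600];cv2.imwrite("pics/post_s.png",big)
big=cv2.resize(t[235:290,415:475],(800,733),interpolation=cv2.INTER_CUBIC)[:600];cv2.imwrite("pics/post_t.png",big)
E
```

```text
((184.0776824951172, 269.4097900390625), (14.336005210876465, 21.14114761352539), 73.32377624511719) [ 496.3800124  -236.53565112  133.        ]
(array([ 495.23842598, -235.06188547,  131.43458136]), np.float64(1.6513655686012771))
col prof top edge [[111, 109, 112, 108, 113, 108, 107, 109, 109, 106], [111, 107, 110, 111, 112, 107, 109, 109, 108, 107], [113, 113, 111, 111, 108, 108, 108, 104, 104, 109], [115, 110, 108, 107, 109, 110, 104, 103, 107, 111], [113, 110, 111, 107, 111, 101, 90, 107, 105, 103], [78, 72, 73, 66, 70, 66, 82, 108, 108, 104], [50, 51, 51, 50, 50, 43, 69, 97, 106, 105]]
[[106, 110, 107, 102, 84, 91, 120, 119, 121, 118, 120, 124], [106, 108, 108, 107, 88, 86, 119, 118, 118, 119, 119, 124], [108, 107, 108, 106, 90, 81, 106, 118, 121, 118, 120, 120], [106, 108, 107, 106, 97, 77, 97, 117, 121, 119, 119, 122], [105, 109, 105, 108, 98, 81, 85, 117, 118, 118, 121, 125], [106, 106, 107, 104, 104, 90, 52, 59, 52, 47, 52, 49], [106, 106, 107, 106, 107, 95, 86, 88, 50, 52, 47, 55]]
L [[91, 92, 92, 95, 94, 103, 107, 107, 105, 106], [90, 92, 94, 90, 95, 105, 107, 107, 106, 109], [91, 92, 93, 90, 98, 105, 110, 105, 106, 109], [88, 91, 90, 91, 102, 107, 109, 110, 108, 108], [91, 96, 93, 93, 102, 107, 106, 111, 107, 107], [88, 90, 93, 93, 105, 104, 104, 109, 106, 106]]
R [[107, 108, 103, 109, 107, 69, 50, 52, 49, 54], [103, 107, 105, 109, 96, 60, 54, 52, 52, 58], [106, 107, 106, 105, 92, 59, 51, 50, 50, 49], [106, 106, 106, 107, 82, 57, 48, 51, 45, 49], [107, 106, 102, 110, 79, 56, 48, 54, 52, 55], [106, 106, 109, 105, 70, 52, 56, 54, 55, 53]]
```

View pics/post_s.png

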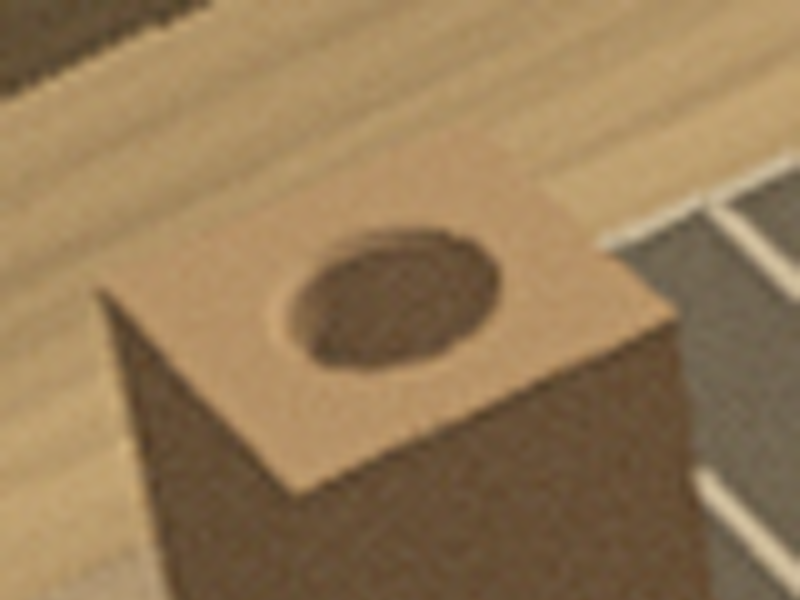

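View pics/post_t.png

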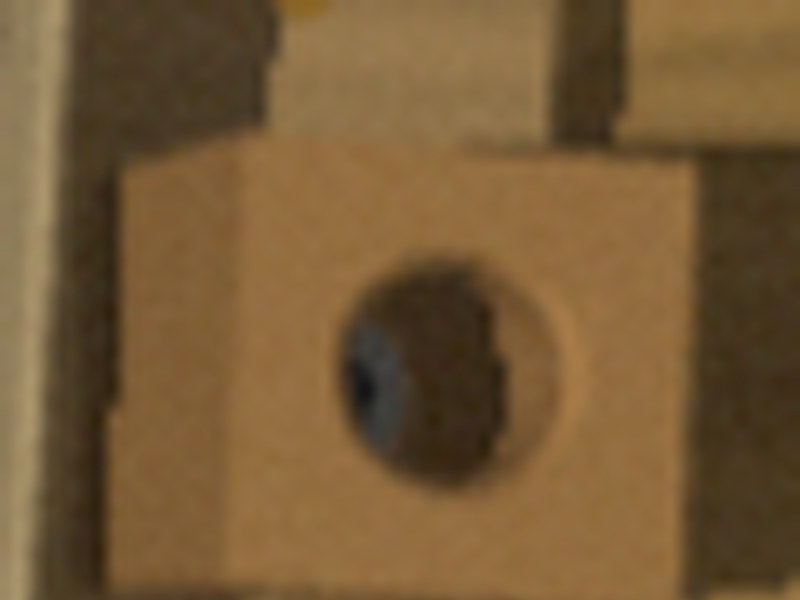

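```bash
cat >> h.py <<'E'
from scipy.spatial.transform import Rotation as R
from plant import observe
def go(p=None):
    o=observe();M=R.from_quat(o["tool_rot"]).as_matrix();e=o["eef_pos"]
    print("t",round(o["time_s"],2),"eef",np.round(e,1),"q",np.round(o["qpos"],3),"F",np.round(o["ft_force"],1),"M",np.round(o["moment"],2),"gap",round(o["finger_gap"],1))
    print("x",np.round(M[:,0],4),"yaw of y",round(np.degrees(np.arctan2(M[1,1],M[0,1])),2))
    if p is not None: print("delta tool",np.round(M.T@(np.array(p)-e),1))
E
python3 - <<'E'
from h import *
go((560,193.5,230))
for a,b in [((236.2,232.4),(378.7,179.5))]: print(tri(a,b))
print(proj("scene",(560,193.5,165)))
E
```

```text
t 0.1 eef [ 206.8 -509.1  230.2] q [-1.288  0.088  1.372  0.     1.684 -0.103] F [-0.6 -0.4 -0. ] M [ 0.01 -0.02 -0.01] gap 85.3
x [-6.e-04  2.e-03 -1.e+00] yaw of y -67.89
delta tool [   1.4 -518.1 -591.6]
(array([559.29843008, 193.91574794, 159.96374358]), np.float64(5.118970820030997))
[380.26883657 177.36052814]
```

>>> {"name": "carry_out", "arguments": {
  "deltas": [
    [85,0,-28.8,-32.9,0],
    [85,0,-28.8,-32.9,0],
    [85,0,-28.8,-32.9,0],
    [85,0,-28.8,-32.9,0],
    [85,0,-28.8,-32.9,0],
    [85,0,-28.8,-32.9,0],
    [85,0,-28.8,-32.9,0],
    [85,0,-28.8,-32.9,0],
    [85,0,-28.8,-32.9,0],
    [85,0,-28.8,-32.9,0]
  ]
}}

```text
time_s: 1.1
eef_pos: [403.6, -117.1, 231.0]
tool_rot: [-0.694, -0.136, 0.694, -0.136]
ft_force: [0.9, -1.4, 0.9]
finger_gap: 85.0
```

>>> {"name": "carry_out", "arguments": {
  "deltas": [
    [85,0,-28.8,-32.9,0],
    [85,0,-28.8,-32.9,0],
    [85,0,-28.8,-32.9,0],
    [85,0,-28.8,-32.9,0],
    [85,0,-28.8,-32.9,0],
    [85,0,-28.8,-32.9,0],
    [85,0,-28.8,-32.9,0],
    [85,0,-28.8,-32.9,0],
    [85,0,0,0,0],
    [85,0,0,0,0]
  ]
}}

```text
time_s: 2.1
eef_pos: [560.2, 194.2, 229.9]
tool_rot: [-0.693, -0.136, 0.695, -0.136]
ft_force: [0.9, -0.2, -0.1]
finger_gap: 84.9
```

>>> {"name": "carry_out", "arguments": {
  "deltas": [
    [85,0,0,0,-8],
    [85,0,0,0,-8],
    [85,0,0,0,-8],
    [85,0,0,0,-8],
    [85,0,0,0,-8],
    [85,0,0,0,-8],
    [85,0,0,0,-8],
    [85,0,0,0,-8],
    [85,0,0,0,-8],
    [85,0,0,0,-8]
  ]
}}

```text
time_s: 3.1
eef_pos: [560.1, 191.8, 231.6]
tool_rot: [0.443, 0.551, -0.444, 0.551]
ft_force: [-0.6, -0.1, 0.4]
finger_gap: 84.9
```

>>> {"name": "carry_out", "arguments": {
  "deltas": [
    [85,0,0,0,-8],
    [85,0,0,0,-8],
    [85,0,0,0,-8],
    [85,0,0,0,-8],
    [85,0,0,0,-8],
    [85,0,0,0,-8],
    [85,0,0,0,-8],
    [85,0,0,0,-2.4],
    [85,0,0,0,0],
    [85,0,0,0,0]
  ]
}}

```text
time_s: 4.1
eef_pos: [560.3, 192.4, 231.6]
tool_rot: [0.12, 0.697, -0.121, 0.697]
ft_force: [0.8, -0.5, 0.4]
finger_gap: 84.9
```

```bash
python3 - <<'E'
from h import *
go((560,193.5,149))
from plant import snapshot
im=snapshot("scene");cv2.imwrite("pics/s1.png",im[100:300,280:520,::-1].repeat(3,0).repeat(3,1))
E
```

```text
t 4.1 eef [560.3 192.4 231.6] q [ 0.235  0.182  1.264 -0.     1.695 -0.993] F [ 0.8 -0.5  0.4] M [-0.01  0.01 -0.01] gap 84.9
x [ 2.e-04 -3.e-04 -1.e+00] yaw of y 70.37
delta tool [82.6  0.9 -0.7]
```

View pics/s1.png

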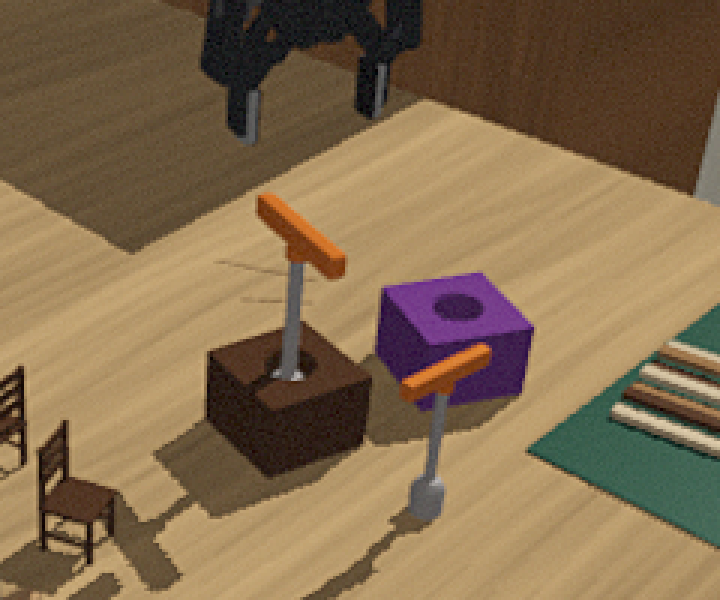

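The picture shows the open gripper straight above the large orange bar (crop px 300,235), jaws across it. I'll go down and grip.

>>> {"name": "carry_out", "arguments": {
  "deltas": [
    [85,17,0,0,0],
    [85,17,0,0,0],
    [85,17,0,0,0],
    [85,17,0,0,0],
    [85,16,0,0,0],
    [85,0,0,0,0]
  ]
}}

```text
time_s: 4.75
eef_pos: [558.7, 192.8, 144.2]
tool_rot: [0.119, 0.699, -0.121, 0.695]
ft_force: [0.3, -0.4, 0.0]
finger_gap: 84.8
```

>>> {"name": "carry_out", "arguments": {
  "deltas": [
    [0,0,0,0,0],
    [0,0,0,0,0],
    [0,0,0,0,0],
    [0,0,0,0,0],
    [0,0,0,0,0],
    [0,0,0,0,0],
    [0,0,0,0,0],
    [0,0,0,0,0]
  ]
}}

```text
time_s: 5.55
eef_pos: [561.0, 193.6, 148.1]
tool_rot: [0.12, 0.696, -0.12, 0.697]
ft_force: [-0.2, -0.2, 4.1]
finger_gap: 12.7
```

```bash
python3 - <<'E'
from h import *
go((560,193.5,149))
from plant import snapshot
im=snapshot("scene");cv2.imwrite("pics/s2.png",im[100:300,280:520,::-1].repeat(3,0).repeat(3,1))
E
```

```text
t 5.55 eef [561.  193.6 148.1] q [ 0.237  0.212  1.395 -0.     1.533 -0.994] F [-0.2 -0.2  4.1] M [0.05 0.05 0.05] gap 12.7
x [ 1.5e-03  2.0e-04 -1.0e+00] yaw of y 70.5
delta tool [-0.9 -0.5 -0.9]
```

View pics/s2.png

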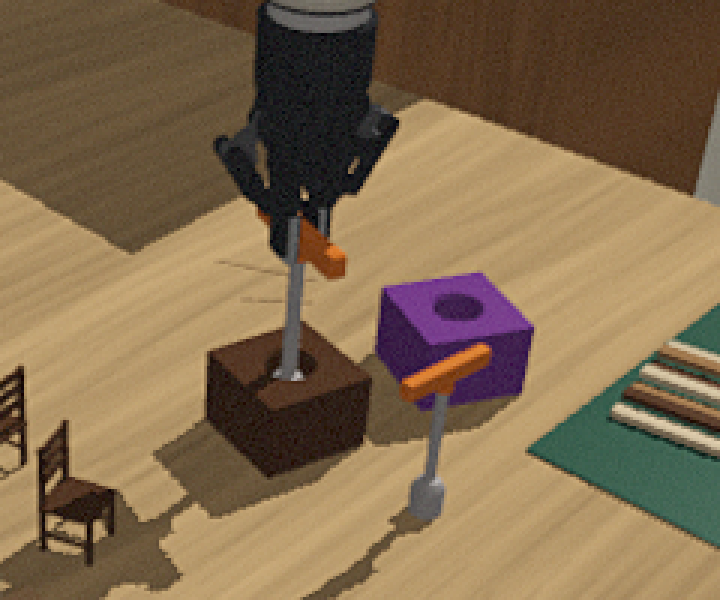

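Gripped across the bar. Now lifting 150 mm.

>>> {"name": "carry_out", "arguments": {
  "deltas": [
    [0,-8,0,0,0],
    [0,-15,0,0,0],
    [0,-18,0,0,0],
    [0,-18,0,0,0],
    [0,-18,0,0,0],
    [0,-18,0,0,0],
    [0,-18,0,0,0],
    [0,-18,0,0,0],
    [0,-15,0,0,0],
    [0,-4,0,0,0]
  ]
}}

```text
time_s: 6.6
eef_pos: [561.0, 193.7, 300.1]
tool_rot: [0.12, 0.696, -0.119, 0.698]
ft_force: [0.1, 0.5, -1.7]
finger_gap: 13.1
```

```bash
python3 - <<'E'
from h import *
go((496.2,-236,298))
from plant import snapshot
im=snapshot("scene");cv2.imwrite("pics/s3.png",im[0:300,240:520,::-1].repeat(2,0).repeat(2,1))
E
```

```text
t 6.6 eef [561.  193.7 300.1] q [ 0.237  0.181  1.131 -0.     1.826 -0.994] F [ 0.1  0.5 -1.7] M [ 0.    0.03 -0.06] gap 13.1
x [ 3.7e-03  8.0e-04 -1.0e+00] yaw of y 70.5
delta tool [   1.5 -426.7   82.3]
```

View pics/s3.png

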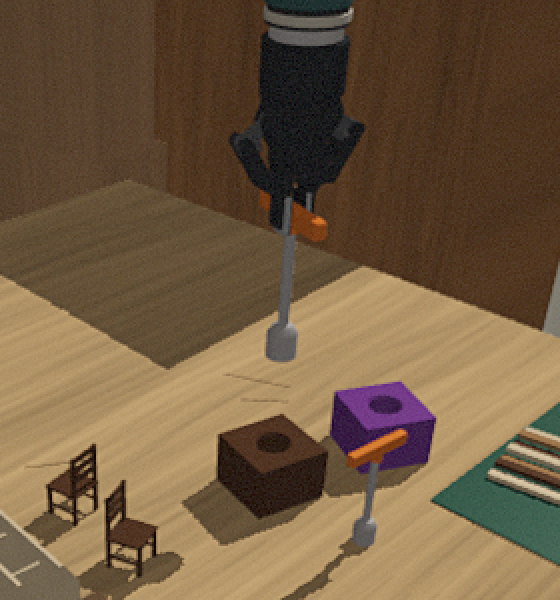

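The wrench hangs upright below the gripper with its socket at crop (282,345), and the empty stand hole is at crop (273,441). Next I'll carry it over the post.

>>> {"name": "carry_out", "arguments": {
  "deltas": [
    [0,0,-15,3,0],
    [0,0,-28,5.4,0],
    [0,0,-32,6.1,0],
    [0,0,-32,6.1,0],
    [0,0,-32,6.1,0],
    [0,0,-32,6.1,0],
    [0,0,-32,6.1,0],
    [0,0,-32,6.1,0],
    [0,0,-32,6.1,0],
    [0,0,-32,6.1,0]
  ]
}}

```text
time_s: 7.65
eef_pos: [513.0, -109.4, 295.8]
tool_rot: [0.12, 0.698, -0.12, 0.696]
ft_force: [0.9, 0.1, -2.5]
finger_gap: 12.9
```

>>> {"name": "carry_out", "arguments": {
  "deltas": [
    [0,0,-32,6.1,0],
    [0,0,-32,6.1,0],
    [0,0,-30,6.1,0],
    [0,0,-23,4.5,0],
    [0,0,-10,2.3,0],
    [0,0,0,0,0],
    [0,0,0,0,0],
    [0,0,0,0,0]
  ]
}}

```text
time_s: 8.45
eef_pos: [496.1, -234.3, 297.3]
tool_rot: [0.119, 0.697, -0.119, 0.697]
ft_force: [-0.4, -0.3, -2.9]
finger_gap: 13.1
```

```bash
python3 - <<'E'
from h import *
go((496.2,-236,298))
from plant import snapshot
for n in("scene","top"):
    im=snapshot(n);cv2.imwrite(f"pics/{n}4.png",im[:,:,::-1])
s=cv2.imread("pics/scene4.png");t=cv2.imread("pics/top4.png")
a=s[150:310,110:250];a=cv2.resize(a,(525,600));cv2.imwrite("pics/c4.png",a)
cv2.imwrite("pics/t4.png",cv2.resize(t[180:330,360:520],(640,600)))
E
```

```text
t 8.45 eef [ 496.1 -234.3  297.3] q [-0.545  0.081  1.248  0.     1.813 -1.777] F [-0.4 -0.3 -2.9] M [ 0.02 -0.03 -0.  ] gap 13.1
x [-0.e+00  5.e-04 -1.e+00] yaw of y 70.59
delta tool [-0.7 -1.5  0.7]
```

View pics/c4.png

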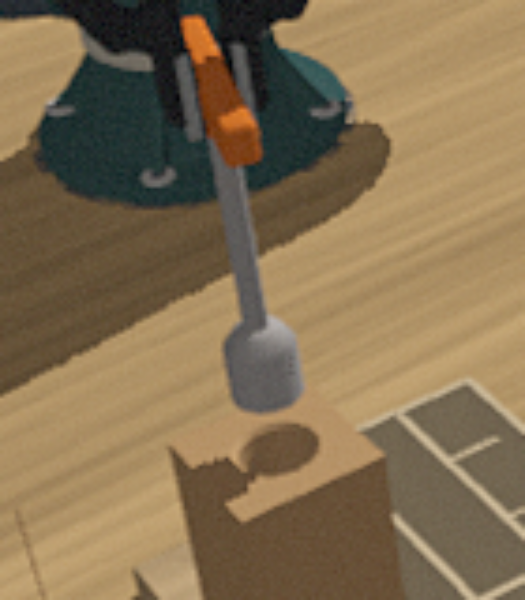

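View pics/t4.png

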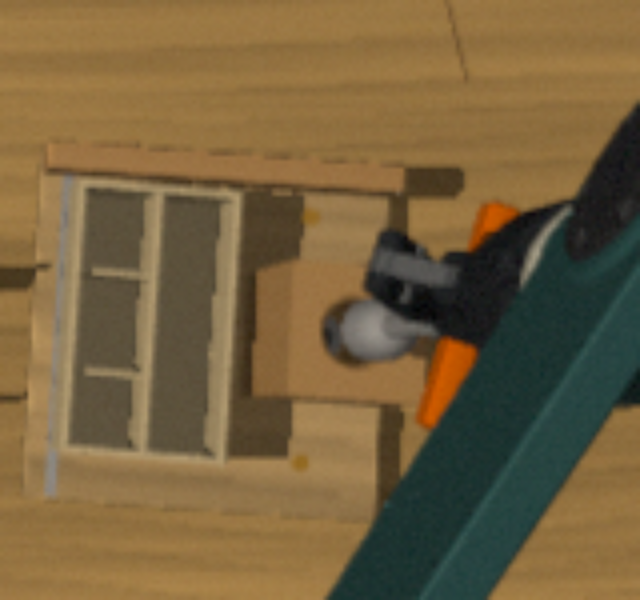

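```bash
python3 - <<'E'
from h import *
def circ(n,c,r):
    a=np.linspace(0,6.283,121);return np.array([proj(n,(c[0]+r*np.cos(x),c[1]+r*np.sin(x),c[2])) for x in a])
s=cv2.imread("pics/scene4.png")
h=cv2.cvtColor(s,cv2.COLOR_BGR2HSV)
m=((h[:,:,1]<75)).astype(np.uint8);m[:, :160]=0;m[:,205:]=0;m[:228]=0;m[265:]=0
m=cv2.morphologyEx(m,cv2.MORPH_OPEN,np.ones((3,3)))
for r in range(230,263): 
    c=np.where(m[r])[0]
    if len(c):print(r,c.min(),c.max(),end="; ")
for c0 in [(496,-234.5,165)]:
    p=circ("scene",c0,15.8);print("\nmouth pred",p.min(0),p.max(0),"ctr",proj("scene",c0)); top=proj("scene",(c0[0],c0[1],c0[2]+30));print("axis top",top)
p=circ("scene",(496.2,-236,133),17);print("hole pred",p.min(0),p.max(0),p.mean(0))
E
```

```text
230 174 180; 231 174 180; 232 174 180; 233 174 181; 234 175 183; 235 174 184; 236 173 185; 237 172 187; 238 172 188; 239 171 188; 240 170 188; 241 170 188; 242 170 189; 243 170 189; 244 170 189; 245 170 189; 246 170 189; 247 170 189; 248 171 189; 249 171 190; 250 171 190; 251 171 190; 252 171 190; 253 172 190; 254 172 190; 255 172 189; 256 172 189; 257 173 187; 258 174 186; 259 175 183; 
mouth pred [172.32981586 247.77094525] [192.05921068 259.548911  ] ctr [182.22450079 253.57156426]
axis top [179.51840366 238.7231561 ]
hole pred [173.86292642 262.86264039] [194.6549688  275.77850006] [184.32304455 269.30743333]
```

```bash
python3 - <<'E'
from h import *
def circ(n,c,r):
    a=np.linspace(0,6.283,121);return np.array([proj(n,(c[0]+r*np.cos(x),c[1]+r*np.sin(x),c[2])) for x in a])
for c in [(496,-234.5,165),(496,-234.5,199-12),(494.7,-235.8,165)]:
    p=circ("top",c,15.8);print(c,p.min(0),p.max(0))
p=circ("top",(496.2,-236,133),17);print("hole",p.min(0),p.max(0))
t=cv2.imread("pics/top4.png");print((t[250:276,436:466].astype(int).sum(2)//3))
h=cv2.cvtColor(t,cv2.COLOR_BGR2HSV)[:,:,1];print(h[250:276,436:466])
E
```

```text
(496, -234.5, 165) [444.4285156  254.03992208] [460.27123566 269.94480697]
(496, -234.5, 187) [447.29093842 253.46660944] [463.48427325 269.7228692 ]
(494.7, -235.8, 165) [445.10507494 254.68349557] [460.94944202 270.59218795]
hole [440.62165598 254.14002126] [457.14641655 270.73030425]
[[112 112 115 111 114 114 111 110 112 111 111 112 109 113  94  51  31  37
   36  34  24  23  19  13  29  48  50  60  63  71]
 [114 111 110 110 113 113 115 113 115 108 113 115 110 112  88  47  34  36
   32  30  28  14  11  15  18  62  55  36  31  30]
 [113 114 114 113 113 111 112 112 112 110 113 112 111 112  95  60  36  28
   32  24  27  14  13  23  16  71  65  29  26  31]
 [108 114 111 109 115 113 111 114 111 108 104 100 101 105 106  86  64  37
   24  22  22  15  12  18  45  73  60  23  18  18]
 [113 113 112 113 112 112 111 112 106  94  83  80  80  85  92  96  87  59
   31  17  20  17   6  27  71  73  49  21  11  11]
 [115 114 112 113 106 113 106 100  86  70  59  55  63  72  82  88  94  83
   69  46  17  18  22  31  58  61  35  18  14  19]
 [112 113 112 114 110 107  92  71  55  45  40  59  83  92  97 
[... 4989 characters left out ...]
152 159 126 122 121 121
  118 114 129 125 128 147 141 139 146 145 149 139]
 [144 144 142 147 139 142 145 142 146 142 158 144 153 146 145 146 152 149
  148 144 144 145 138 142 148 146 141 142 148 141]
 [137 143 143 141 146 143 142 143 141 145 144 145 144 148 147 141 152 141
  145 144 143 141 146 142 144 144 142 148 145 144]
 [146 145 142 143 141 147 145 145 140 142 142 142 145 144 138 145 147 147
  146 141 147 148 149 139 141 145 146 144 142 146]
 [148 142 146 144 143 145 142 144 143 145 143 140 144 143 144 145 148 140
  145 146 146 143 143 147 146 145 143 142 149 146]
 [145 145 145 143 147 147 145 136 140 145 147 145 141 144 146 143 142 142
  143 149 142 147 148 138 144 144 143 145 145 144]]
```

Both views show the socket about 30 mm above the post and within about 1 mm of the bore (scene: mouth (181,253.5), bore (184,269.4)). I'll shift it slightly and feel my way down.

>>> {"name": "carry_out", "arguments": {
  "deltas": [
    [0,10,-0.4,0.9,0],
    [0,10,0,0,0],
    [0,5,0,0,0],
    [0,3,0,0,0],
    [0,2,0,0,0],
    [0,2,0,0,0],
    [0,2,0,0,0],
    [0,2,0,0,0]
  ]
}}

```text
time_s: 9.35
eef_pos: [496.8, -236.3, 261.5]
tool_rot: [0.12, 0.697, -0.12, 0.697]
ft_force: [-0.4, -0.7, -3.0]
finger_gap: 13.2
```

```bash
python3 - <<'E'
from h import *
go((496.2,-236,262))
from plant import snapshot
for n in("scene","top"):
    im=snapshot(n);cv2.imwrite(f"pics/{n}5.png",im[:,:,::-1])
s=cv2.imread("pics/scene5.png");t=cv2.imread("pics/top5.png")
cv2.imwrite("pics/c5.png",np.hstack([cv2.resize(s[220:300,140:230],(450,400),interpolation=2),cv2.resize(t[240:285,425:470],(350,400),interpolation=2)]))
E
```

```text
t 9.35 eef [ 496.8 -236.3  261.5] q [-0.547  0.083  1.316 -0.     1.742 -1.777] F [-0.4 -0.7 -3. ] M [-0.02  0.03  0.02] gap 13.2
x [ 5.e-04 -4.e-04 -1.e+00] yaw of y 70.5
delta tool [-0.5  0.1 -0.6]
```

View pics/c5.png

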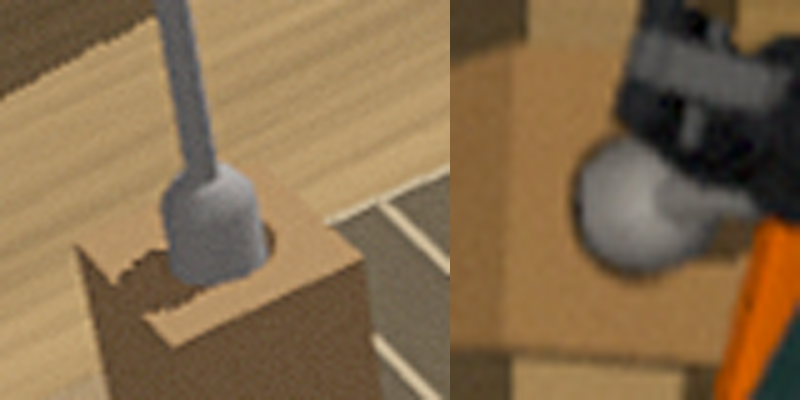

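The socket is entering the mouth. The scene view shows slightly more gap on the right, so I'll nudge it that way and keep going down while watching the force.

>>> {"name": "carry_out", "arguments": {
  "deltas": [
    [0,2,0.7,0.3,0],
    [0,2,0,0,0],
    [0,2,0,0,0],
    [0,2,0,0,0],
    [0,0,0,0,0]
  ]
}}

```text
time_s: 9.95
eef_pos: [497.0, -235.5, 252.8]
tool_rot: [0.12, 0.697, -0.12, 0.697]
ft_force: [-0.5, -0.7, -2.5]
finger_gap: 12.9
```

```bash
python3 - <<'E'
from h import *
go((496.2,-236,262))
E
```

```text
t 9.95 eef [ 497.  -235.5  252.8] q [-0.546  0.085  1.331 -0.     1.727 -1.776] F [-0.5 -0.7 -2.5] M [0.03 0.03 0.03] gap 12.9
x [-8.e-04  4.e-04 -1.e+00] yaw of y 70.51
delta tool [-9.2 -0.8 -0.6]
```

>>> {"name": "carry_out", "arguments": {
  "deltas": [
    [0,6,0,0,0],
    [0,6,0,0,0],
    [0,6,0,0,0],
    [0,6,0,0,0],
    [0,6,0,0,0],
    [0,0,0,0,0]
  ]
}}

```text
time_s: 10.55
eef_pos: [496.7, -235.3, 221.7]
tool_rot: [0.12, 0.698, -0.119, 0.696]
ft_force: [-0.2, 0.3, -2.9]
finger_gap: 13.0
```

>>> {"name": "carry_out", "arguments": {
  "deltas": [
    [0,6,0,0,0],
    [0,6,0,0,0],
    [0,6,0,0,0],
    [0,4,0,0,0],
    [0,0,0,0,0]
  ]
}}

```text
time_s: 11.05
eef_pos: [496.8, -235.4, 200.2]
tool_rot: [0.12, 0.698, -0.119, 0.696]
ft_force: [-0.5, 0.5, -2.9]
finger_gap: 13.2
```

```bash
python3 - <<'E'
from h import *
go()
E
```

```text
t 11.05 eef [ 496.8 -235.4  200.2] q [-0.546  0.096  1.423 -0.     1.625 -1.776] F [-0.5  0.5 -2.9] M [-0.01  0.02 -0.01] gap 13.2
x [-1.6e-03  9.0e-04 -1.0e+00] yaw of y 70.51
```

>>> {"name": "carry_out", "arguments": {
  "deltas": [
    [0,2,0,0,0],
    [0,2,0,0,0],
    [0,2,0,0,0],
    [0,2,0,0,0],
    [0,2,0,0,0],
    [0,1,0,0,0],
    [0,0,0,0,0]
  ]
}}

```text
time_s: 11.75
eef_pos: [497.1, -235.6, 190.1]
tool_rot: [0.12, 0.697, -0.12, 0.697]
ft_force: [-0.3, -0.1, -2.4]
finger_gap: 12.8
```

>>> {"name": "carry_out", "arguments": {
  "deltas": [
    [0,1,0,0,0],
    [0,1,0,0,0],
    [0,1,0,0,0]
  ]
}}

```text
time_s: 12.05
eef_pos: [497.2, -235.6, 187.4]
tool_rot: [0.12, 0.697, -0.12, 0.697]
ft_force: [-0.8, -0.5, -1.8]
finger_gap: 13.2
```

>>> {"name": "carry_out", "arguments": {
  "deltas": [
    [0,1,0,0,0],
    [0,1,0,0,0]
  ]
}}

```text
time_s: 12.25
eef_pos: [497.6, -235.8, 186.7]
tool_rot: [0.119, 0.696, -0.12, 0.698]
ft_force: [-0.6, 0.6, 5.9]
finger_gap: 12.8
```

Contact at TCP z≈186.5 puts the mouth at about 54, resting on the nut as expected. I'll turn clockwise under light pressure until the hexes line up.

>>> {"name": "carry_out", "arguments": {
  "deltas": [
    [0,0.5,0,0,2],
    [0,0,0,0,3],
    [0,0,0,0,3]
  ]
}}

```text
time_s: 12.55
eef_pos: [497.5, -236.1, 186.7]
tool_rot: [0.168, 0.686, -0.169, 0.687]
ft_force: [-1.4, 0.3, 4.4]
finger_gap: 12.9
```

```bash
python3 - <<'E'
from h import *
go()
E
```

```text
t 12.55 eef [ 497.5 -236.1  186.7] q [-5.460e-01  1.000e-01  1.445e+00 -1.000e-03  1.594e+00 -1.634e+00] F [-1.4  0.3  4.4] M [-0.    0.49  0.06] gap 12.9
x [ 0.0018 -0.002  -1.    ] yaw of y 62.38
```

>>> {"name": "carry_out", "arguments": {
  "deltas": [
    [0,0,0,0,3],
    [0,0,0,0,3]
  ]
}}

```text
time_s: 12.75
eef_pos: [497.3, -236.1, 186.6]
tool_rot: [0.204, 0.676, -0.205, 0.678]
ft_force: [-1.5, 0.1, 4.9]
finger_gap: 13.2
```

```bash
python3 - <<'E'
from h import *
go()
E
```

```text
t 12.75 eef [ 497.3 -236.1  186.6] q [-5.460e-01  1.000e-01  1.446e+00 -1.000e-03  1.594e+00 -1.530e+00] F [-1.5  0.1  4.9] M [ 0.04  0.49 -0.01] gap 13.2
x [ 0.0014 -0.002  -1.    ] yaw of y 56.37
```

>>> {"name": "carry_out", "arguments": {
  "deltas": [
    [0,0.5,-0.3,-0.5,3],
    [0,0,0,0,3]
  ]
}}

```text
time_s: 12.95
eef_pos: [496.6, -235.6, 184.8]
tool_rot: [0.24, 0.665, -0.24, 0.665]
ft_force: [-1.4, 0.1, -2.8]
finger_gap: 12.9
```

```bash
python3 - <<'E'
from h import *
go()
E
```

```text
t 12.95 eef [ 496.6 -235.6  184.8] q [-0.546  0.1    1.449 -0.     1.592 -1.425] F [-1.4  0.1 -2.8] M [0.08 0.08 0.01] gap 12.9
x [ 4.e-04 -3.e-04 -1.e+00] yaw of y 50.38
```

>>> {"name": "carry_out", "arguments": {
  "deltas": [
    [0,0,0,0,3],
    [0,0,0,0,3]
  ]
}}

```text
time_s: 13.15
eef_pos: [496.5, -235.5, 183.9]
tool_rot: [0.274, 0.652, -0.274, 0.652]
ft_force: [-0.2, 0.6, -2.2]
finger_gap: 13.1
```

```bash
python3 - <<'E'
from h import *
go()
E
```

```text
t 13.15 eef [ 496.5 -235.5  183.9] q [-0.546  0.1    1.45   0.     1.591 -1.321] F [-0.2  0.6 -2.2] M [-0.02  0.06  0.01] gap 13.1
x [-4.e-04  3.e-04 -1.e+00] yaw of y 44.38
```

The force fell away, so the hexes have lined up. Lowering straight down.

>>> {"name": "carry_out", "arguments": {
  "deltas": [
    [0,1,0,0,0],
    [0,1,0,0,0],
    [0,1,0,0,0]
  ]
}}

```text
time_s: 13.45
eef_pos: [496.5, -235.5, 181.0]
tool_rot: [0.273, 0.652, -0.273, 0.652]
ft_force: [-0.0, 0.1, -1.7]
finger_gap: 12.8
```

>>> {"name": "carry_out", "arguments": {
  "deltas": [
    [0,2,0,0,0],
    [0,2,0,0,0],
    [0,2,0,0,0],
    [0,0,0,0,0]
  ]
}}

```text
time_s: 13.85
eef_pos: [496.4, -235.5, 174.8]
tool_rot: [0.273, 0.652, -0.273, 0.652]
ft_force: [-0.3, 0.1, -2.3]
finger_gap: 12.7
```

>>> {"name": "carry_out", "arguments": {
  "deltas": [
    [0,1,0,0,0],
    [0,1,0,0,0],
    [0,1,0,0,0],
    [0,1,0,0,0]
  ]
}}

```text
time_s: 14.25
eef_pos: [496.6, -235.6, 171.3]
tool_rot: [0.273, 0.652, -0.273, 0.652]
ft_force: [-0.2, -0.6, -1.5]
finger_gap: 13.1
```

>>> {"name": "carry_out", "arguments": {
  "deltas": [
    [0,1,0,0,0],
    [0,1,0,0,0]
  ]
}}

```text
time_s: 14.45
eef_pos: [497.0, -235.9, 171.1]
tool_rot: [0.273, 0.651, -0.274, 0.653]
ft_force: [-1.9, 1.2, 7.2]
finger_gap: 12.8
```

```bash
python3 - <<'E'
from h import *
go()
E
```

```text
t 14.45 eef [ 497.  -235.9  171.1] q [-0.546  0.105  1.471 -0.     1.564 -1.323] F [-1.9  1.2  7.2] M [ 0.23  0.46 -0.  ] gap 12.8
x [ 0.0018 -0.0013 -1.    ] yaw of y 44.5
```

The socket is on the floor (16 mm drop, +7 N). I'll ease the pressure and tighten while watching Mz.

>>> {"name": "carry_out", "arguments": {
  "deltas": [
    [0,-0.7,0,0,3],
    [0,0,0,0,3],
    [0,0,0,0,3]
  ]
}}

```text
time_s: 14.75
eef_pos: [496.7, -235.6, 171.1]
tool_rot: [0.324, 0.628, -0.324, 0.629]
ft_force: [-1.4, 1.0, 3.2]
finger_gap: 13.1
```

```bash
python3 - <<'E'
from h import *
go()
E
```

```text
t 14.75 eef [ 496.7 -235.6  171.1] q [-0.546  0.105  1.47  -0.     1.565 -1.164] F [-1.4  1.   3.2] M [0.19 0.3  0.11] gap 13.1
x [ 8.e-04 -6.e-04 -1.e+00] yaw of y 35.4
```

>>> {"name": "carry_out", "arguments": {
  "deltas": [
    [0,0,0,0,3],
    [0,0,0,0,3]
  ]
}}

```text
time_s: 14.95
eef_pos: [496.8, -235.6, 171.1]
tool_rot: [0.357, 0.61, -0.357, 0.611]
ft_force: [-1.8, 0.9, 2.4]
finger_gap: 12.8
```

```bash
python3 - <<'E'
from h import *
go()
E
```

```text
t 14.95 eef [ 496.8 -235.6  171.1] q [-0.546  0.105  1.47  -0.     1.565 -1.059] F [-1.8  0.9  2.4] M [0.21 0.32 0.12] gap 12.8
x [ 9.e-04 -6.e-04 -1.e+00] yaw of y 29.41
```

>>> {"name": "carry_out", "arguments": {
  "deltas": [
    [0,0,0,0,3],
    [0,0,0,0,3]
  ]
}}

```text
time_s: 15.15
eef_pos: [496.7, -235.6, 171.1]
tool_rot: [0.388, 0.591, -0.388, 0.591]
ft_force: [-0.2, 1.6, 2.4]
finger_gap: 12.8
```

```bash
python3 - <<'E'
from h import *
go()
E
```

```text
t 15.15 eef [ 496.7 -235.6  171.1] q [-0.546  0.105  1.47   0.     1.565 -0.955] F [-0.2  1.6  2.4] M [0.22 0.3  0.13] gap 12.8
x [ 9.e-04 -5.e-04 -1.e+00] yaw of y 23.41
```

Mz≈0.12 N m means the nut is running down its thread. I'll continue in 6° steps.

>>> {"name": "carry_out", "arguments": {
  "deltas": [
    [0,0,0,0,3],
    [0,0,0,0,3]
  ]
}}

```text
time_s: 15.35
eef_pos: [496.7, -235.6, 171.1]
tool_rot: [0.419, 0.57, -0.419, 0.57]
ft_force: [0.0, 0.6, 2.9]
finger_gap: 13.0
```

```bash
python3 - <<'E'
from h import *
go()
E
```

```text
t 15.35 eef [ 496.7 -235.6  171.1] q [-0.546  0.105  1.47   0.     1.565 -0.85 ] F [0.  0.6 2.9] M [0.24 0.25 0.14] gap 13.0
x [ 9.e-04 -5.e-04 -1.e+00] yaw of y 17.41
```

>>> {"name": "carry_out", "arguments": {
  "deltas": [
    [0,0,0,0,3],
    [0,0,0,0,3]
  ]
}}

```text
time_s: 15.55
eef_pos: [496.8, -235.5, 171.1]
tool_rot: [0.448, 0.547, -0.447, 0.548]
ft_force: [-1.4, 1.0, 1.6]
finger_gap: 13.1
```

```bash
python3 - <<'E'
from h import *
go()
E
```

```text
t 15.55 eef [ 496.8 -235.5  171.1] q [-0.546  0.105  1.47   0.     1.565 -0.746] F [-1.4  1.   1.6] M [0.19 0.32 0.51] gap 13.1
x [ 1.e-03 -6.e-04 -1.e+00] yaw of y 11.47
```

Mz jumped to 0.51 N m, so it has pinched and is about nipped. A little more for margin.

>>> {"name": "carry_out", "arguments": {
  "deltas": [
    [0,0,0,0,3],
    [0,0,0,0,2]
  ]
}}

```text
time_s: 15.75
eef_pos: [496.8, -235.5, 171.1]
tool_rot: [0.471, 0.527, -0.471, 0.528]
ft_force: [-1.5, 0.3, 2.6]
finger_gap: 12.9
```

```bash
python3 - <<'E'
from h import *
go()
E
```

```text
t 15.75 eef [ 496.8 -235.5  171.1] q [-0.546  0.105  1.47  -0.     1.565 -0.659] F [-1.5  0.3  2.6] M [0.15 0.26 0.55] gap 12.9
x [ 1.e-03 -7.e-04 -1.e+00] yaw of y 6.5
```

>>> {"name": "carry_out", "arguments": {
  "deltas": [
    [0,0,0,0,2],
    [0,0,0,0,2]
  ]
}}

```text
time_s: 15.95
eef_pos: [496.8, -235.5, 171.1]
tool_rot: [0.489, 0.51, -0.489, 0.511]
ft_force: [-0.6, 0.5, 2.4]
finger_gap: 13.0
```

```bash
python3 - <<'E'
from h import *
go()
E
```

```text
t 15.95 eef [ 496.8 -235.5  171.1] q [-0.546  0.105  1.47  -0.     1.565 -0.59 ] F [-0.6  0.5  2.4] M [0.18 0.28 0.58] gap 13.0
x [ 1.e-03 -6.e-04 -1.e+00] yaw of y 2.53
```

>>> {"name": "carry_out", "arguments": {
  "deltas": [
    [0,0,0,0,0],
    [0,0,0,0,0]
  ]
}}

```text
time_s: 16.15
eef_pos: [496.9, -235.6, 171.1]
tool_rot: [0.489, 0.511, -0.488, 0.512]
ft_force: [-1.1, 1.0, 5.5]
finger_gap: 12.9
```

```bash
python3 - <<'E'
from h import *
go()
E
```

```text
t 16.15 eef [ 496.9 -235.6  171.1] q [-0.546  0.105  1.47   0.     1.564 -0.591] F [-1.1  1.   5.5] M [0.24 0.36 0.53] gap 12.9
x [ 1.2e-03 -7.0e-04 -1.0e+00] yaw of y 2.59
```

Mz was 0.58 N m while turning, which is about 0.25 rad. I'll back off into the play to unload, then lift.

>>> {"name": "carry_out", "arguments": {
  "deltas": [
    [0,0,0,0,-2],
    [0,0,0,0,-2],
    [0,0,0,0,0]
  ]
}}

```text
time_s: 16.45
eef_pos: [496.9, -235.7, 171.1]
tool_rot: [0.471, 0.527, -0.471, 0.528]
ft_force: [-1.9, 1.9, 5.2]
finger_gap: 13.1
```

```bash
python3 - <<'E'
from h import *
go()
E
```

```text
t 16.45 eef [ 496.9 -235.7  171.1] q [-0.546  0.105  1.47   0.     1.564 -0.66 ] F [-1.9  1.9  5.2] M [0.35 0.34 0.02] gap 13.1
x [ 1.4e-03 -5.0e-04 -1.0e+00] yaw of y 6.5
```

>>> {"name": "carry_out", "arguments": {
  "deltas": [
    [0,-2,0,0,0],
    [0,-3,0,0,0],
    [0,-4,0,0,0],
    [0,-4,0,0,0],
    [0,-4,0,0,0]
  ]
}}

```text
time_s: 16.95
eef_pos: [496.5, -235.6, 187.3]
tool_rot: [0.471, 0.528, -0.471, 0.527]
ft_force: [0.3, 0.3, -3.3]
finger_gap: 12.6
```

```bash
python3 - <<'E'
from h import *
go()
E
```

```text
t 16.95 eef [ 496.5 -235.6  187.3] q [-0.546  0.099  1.445 -0.     1.598 -0.659] F [ 0.3  0.3 -3.3] M [-0.01  0.03  0.02] gap 12.6
x [-4.e-04  1.e-04 -1.e+00] yaw of y 6.5
```

>>> {"name": "carry_out", "arguments": {
  "deltas": [
    [0,-8,0,0,0],
    [0,-10,0,0,0],
    [0,-12,0,0,0],
    [0,-12,0,0,0],
    [0,-12,0,0,0],
    [0,-12,0,0,0],
    [0,-12,0,0,0],
    [0,-12,0,0,0],
    [0,-14,0,0,0],
    [0,-6,0,0,0]
  ]
}}

```text
time_s: 17.95
eef_pos: [497.1, -235.9, 299.3]
tool_rot: [0.471, 0.527, -0.471, 0.529]
ft_force: [-0.1, -0.3, -1.7]
finger_gap: 13.1
```

```bash
python3 - <<'E'
from h import *
go()
E
```

```text
t 17.95 eef [ 497.1 -235.9  299.3] q [-0.546  0.083  1.242 -0.     1.814 -0.66 ] F [-0.1 -0.3 -1.7] M [-0.02 -0.   -0.04] gap 13.1
x [ 0.0024 -0.0016 -1.    ] yaw of y 6.5
```

>>> {"name": "carry_out", "arguments": {
  "deltas": [
    [0,0,0,0,-8],
    [0,0,0,0,-8],
    [0,0,0,0,-8],
    [0,0,0,0,-8],
    [0,0,0,0,-8],
    [0,0,0,0,-8],
    [0,0,0,0,-8],
    [0,0,0,0,-8],
    [0,0,0,0,0]
  ]
}}

```text
time_s: 18.85
eef_pos: [496.6, -235.6, 297.0]
tool_rot: [0.12, 0.697, -0.12, 0.697]
ft_force: [0.3, -0.6, -2.5]
finger_gap: 12.8
```

>>> {"name": "carry_out", "arguments": {
  "deltas": [
    [0,0,15,-3,0],
    [0,0,28,-5.4,0],
    [0,0,32,-6.1,0],
    [0,0,32,-6.1,0],
    [0,0,32,-6.1,0],
    [0,0,32,-6.1,0],
    [0,0,32,-6.1,0],
    [0,0,32,-6.1,0],
    [0,0,32,-6.1,0],
    [0,0,32,-6.1,0]
  ]
}}

```text
time_s: 19.85
eef_pos: [542.1, 67.7, 297.2]
tool_rot: [0.12, 0.697, -0.12, 0.697]
ft_force: [0.5, 1.0, -3.1]
finger_gap: 12.9
```

>>> {"name": "carry_out", "arguments": {
  "deltas": [
    [0,0,32,-6.1,0],
    [0,0,32,-6.1,0],
    [0,0,30,-6.1,0],
    [0,0,23,-4.5,0],
    [0,0,10,-3,0],
    [0,0,0,0,0],
    [0,0,0,0,0]
  ]
}}

```text
time_s: 20.55
eef_pos: [560.3, 193.2, 297.0]
tool_rot: [0.12, 0.697, -0.12, 0.697]
ft_force: [-0.0, -0.8, -1.4]
finger_gap: 13.4
```

```bash
python3 - <<'E'
from h import *
go((560.5,193.6,298))
from plant import snapshot
for n in("scene","top"):
    im=snapshot(n);cv2.imwrite(f"pics/{n}6.png",im[:,:,::-1])
s=cv2.imread("pics/scene6.png");t=cv2.imread("pics/top6.png")
cv2.imwrite("pics/c6.png",np.hstack([cv2.resize(s[100:260,310:450],(400,457),interpolation=2),cv2.resize(t[160:280,180:285],(400,457),interpolation=2)]))
E
```

```text
t 20.55 eef [560.3 193.2 297. ] q [ 2.370e-01  1.810e-01  1.136e+00 -1.000e-03  1.824e+00 -9.930e-01] F [-0.  -0.8 -1.4] M [-0.01 -0.01  0.01] gap 13.4
x [-2.e-04 -1.e-03 -1.e+00] yaw of y 70.45
delta tool [-1.   0.4  0.1]
```

View pics/c6.png

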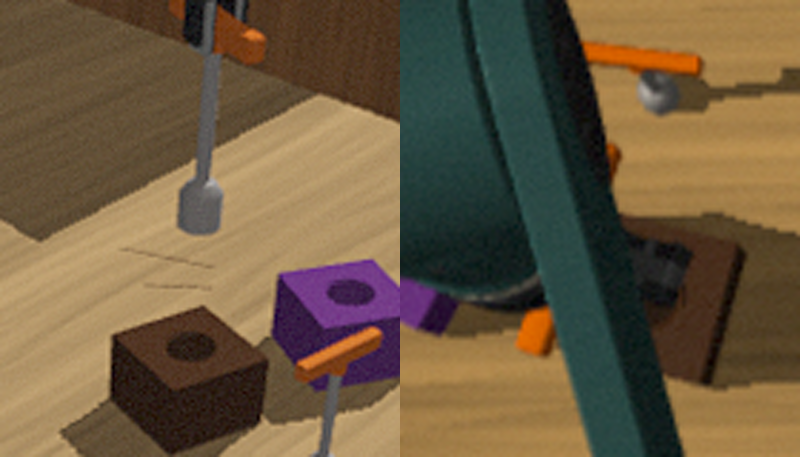

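The wrench is upright over the walnut stand, in the same picture relation as when it was lifted. Lowering.

>>> {"name": "carry_out", "arguments": {
  "deltas": [
    [0,10,0,0,0],
    [0,15,0,0,0],
    [0,15,0,0,0],
    [0,15,0,0,0],
    [0,15,0,0,0],
    [0,12,0,0,0],
    [0,10,0,0,0],
    [0,2,0,0,0],
    [0,2,0,0,0],
    [0,2,0,0,0]
  ]
}}

```text
time_s: 21.65
eef_pos: [561.0, 193.8, 199.8]
tool_rot: [0.12, 0.696, -0.119, 0.698]
ft_force: [0.3, -0.6, -2.1]
finger_gap: 12.8
```

>>> {"name": "carry_out", "arguments": {
  "deltas": [
    [0,2,0,0,0],
    [0,2,0,0,0],
    [0,2,0,0,0],
    [0,2,0,0,0]
  ]
}}

```text
time_s: 22.05
eef_pos: [560.6, 193.7, 191.0]
tool_rot: [0.12, 0.697, -0.12, 0.697]
ft_force: [-0.2, 0.0, -2.7]
finger_gap: 12.7
```

```bash
python3 - <<'E'
from h import *
go((560.5,193.6,298))
from plant import snapshot
im=snapshot("scene");s=im[:,:,::-1]
cv2.imwrite("pics/c7.png",cv2.resize(s[130:270,320:460],(600,600),interpolation=2))
E
```

```text
t 22.05 eef [560.6 193.7 191. ] q [ 0.237  0.194  1.331 -0.     1.617 -0.993] F [-0.2  0.  -2.7] M [-0.01  0.02  0.01] gap 12.7
x [ 2.e-04 -1.e-04 -1.e+00] yaw of y 70.5
delta tool [-1.07e+02 -1.00e-01 -0.00e+00]
```

View pics/c7.png

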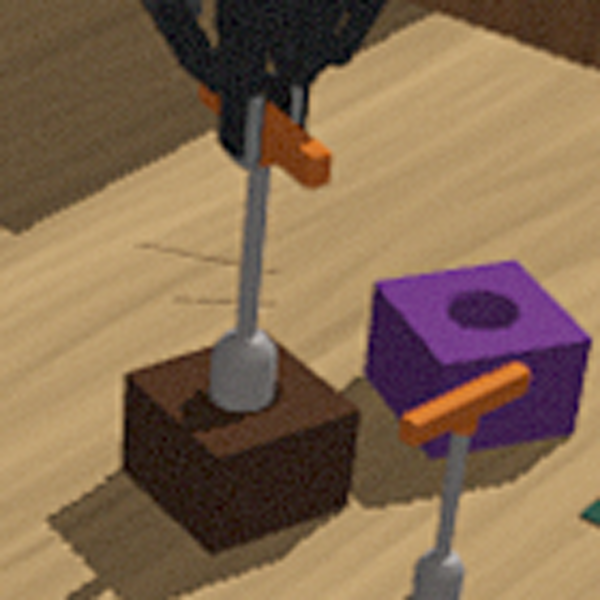

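The socket is at the hole's mouth with no side force. Going on down.

>>> {"name": "carry_out", "arguments": {
  "deltas": [
    [0,3,0,0,0],
    [0,3,0,0,0],
    [0,4,0,0,0],
    [0,0,0,0,0]
  ]
}}

```text
time_s: 22.5
eef_pos: [560.1, 193.6, 179.9]
tool_rot: [0.119, 0.697, -0.12, 0.696]
ft_force: [-0.2, -0.2, -2.3]
finger_gap: 12.8
```

>>> {"name": "carry_out", "arguments": {
  "deltas": [
    [0,5,0,0,0],
    [0,5,0,0,0],
    [0,5,0,0,0],
    [0,5,0,0,0],
    [0,5,0,0,0],
    [0,2,0,0,0],
    [0,1,0,0,0],
    [0,1,0,0,0],
    [0,0,0,0,0]
  ]
}}

```text
time_s: 23.4
eef_pos: [560.6, 193.7, 152.1]
tool_rot: [0.12, 0.697, -0.12, 0.697]
ft_force: [-0.1, 0.5, -1.6]
finger_gap: 12.6
```

>>> {"name": "carry_out", "arguments": {
  "deltas": [
    [0,1,0,0,0],
    [0,1,0,0,0]
  ]
}}

```text
time_s: 23.6
eef_pos: [560.7, 193.7, 150.2]
tool_rot: [0.12, 0.697, -0.12, 0.697]
ft_force: [0.5, 0.5, -2.0]
finger_gap: 12.9
```

```bash
python3 - <<'E'
from h import *
go()
E
```

```text
t 23.6 eef [560.7 193.7 150.2] q [ 0.237  0.211  1.392 -0.     1.538 -0.993] F [ 0.5  0.5 -2. ] M [ 0.01 -0.02 -0.04] gap 12.9
x [ 6.e-04  1.e-04 -1.e+00] yaw of y 70.5
```

>>> {"name": "carry_out", "arguments": {
  "deltas": [
    [0,1,0,0,0],
    [0,1,0,0,0]
  ]
}}

```text
time_s: 23.8
eef_pos: [560.6, 193.7, 148.1]
tool_rot: [0.12, 0.697, -0.12, 0.697]
ft_force: [0.1, -0.5, 1.4]
finger_gap: 12.9
```

>>> {"name": "carry_out", "arguments": {
  "deltas": [
    [0,0.5,0,0,0],
    [0,0.5,0,0,0]
  ]
}}

```text
time_s: 24.0
eef_pos: [560.9, 193.7, 148.1]
tool_rot: [0.12, 0.696, -0.12, 0.697]
ft_force: [-1.4, 0.2, 3.9]
finger_gap: 12.9
```

It's on the stand's floor at z=148, the same as when first gripped. Releasing.

>>> {"name": "carry_out", "arguments": {
  "deltas": [
    [20,0,0,0,0],
    [30,0,0,0,0],
    [50,0,0,0,0],
    [70,0,0,0,0],
    [85,0,0,0,0],
    [85,0,0,0,0],
    [85,0,0,0,0]
  ]
}}

```text
time_s: 24.7
eef_pos: [560.6, 193.7, 147.0]
tool_rot: [0.12, 0.697, -0.12, 0.697]
ft_force: [0.6, -0.1, -0.5]
finger_gap: 84.9
```

>>> {"name": "carry_out", "arguments": {
  "deltas": [
    [85,-10,0,0,0],
    [85,-20,0,0,0],
    [85,-25,0,0,0],
    [85,-25,0,0,0],
    [85,-25,0,0,0],
    [85,-15,0,0,0],
    [85,-5,0,0,0],
    [85,0,0,0,0]
  ]
}}

```text
time_s: 25.5
eef_pos: [560.8, 193.7, 272.6]
tool_rot: [0.12, 0.696, -0.12, 0.697]
ft_force: [-0.1, 0.2, -1.2]
finger_gap: 85.1
```

```bash
python3 - <<'E'
from h import *
go()
from plant import snapshot
s=snapshot("scene")[:,:,::-1];t=snapshot("top")[:,:,::-1]
cv2.imwrite("pics/c8.png",s);cv2.imwrite("pics/t8.png",t)
a=cv2.imread("pics/scene0.png");b=cv2.imread("pics/top0.png")
for n,p,q in(("s",a,s),("t",b,t)):
    m=cv2.inRange(cv2.cvtColor(np.ascontiguousarray(q),cv2.COLOR_BGR2HSV),(5,200,90),(14,255,255));
    for c in cv2.findContours(m,0,2)[0]:
        if cv2.contourArea(c)>60:print(n,cv2.minAreaRect(c))
d=cv2.absdiff(a,np.ascontiguousarray(s)).max(2);cv2.imwrite("pics/d8.png",np.clip(d.astype(int)*3,0,255).astype(np.uint8))
E
```

```text
t 25.5 eef [560.8 193.7 272.6] q [ 0.237  0.18   1.186 -0.     1.774 -0.993] F [-0.1  0.2 -1.2] M [-0.01 -0.03 -0.  ] gap 85.1
x [ 1.3e-03  2.0e-04 -1.0e+00] yaw of y 70.5
s ((428.6815490722656, 225.84017944335938), (8.022961616516113, 31.119367599487305), 69.67686462402344)
s ((379.0398254394531, 179.59735107421875), (37.53476333618164, 12.135299682617188), 41.18592834472656)
t ((243.4518280029297, 175.41754150390625), (29.725854873657227, 5.922245979309082), 6.581944465637207)
```

View pics/c8.png

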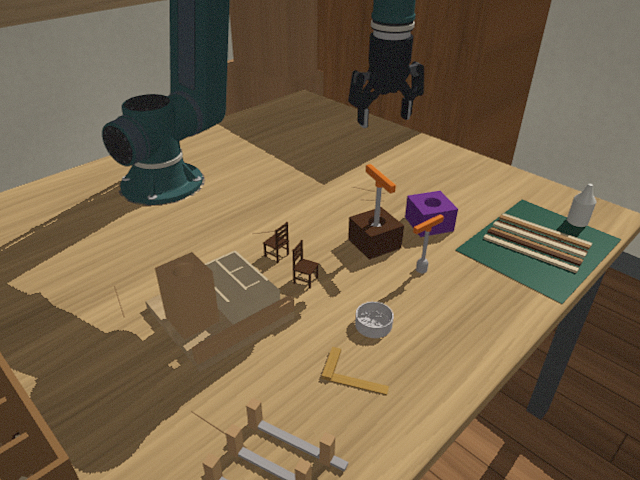

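View pics/d8.png

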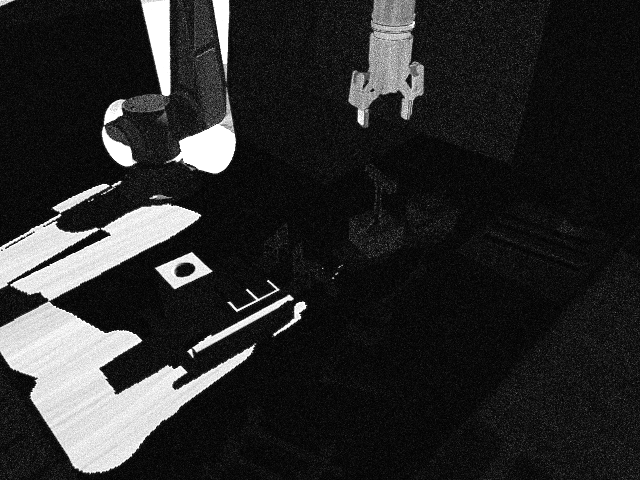

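The bar is back at scene px (379,180), the same as at the start. The difference picture shows only the arm and its shadow, so the carcass, chairs and tin are unmoved. Handing in.

```bash
python3 - <<'E'
from plant import close_job
print(close_job())
E
```

```text
the job is handed in; nothing more can be done
None
```

The nut is nipped up and the wrench is back in its walnut stand. I handed the job in at about 25.5 s of the 72 s allowed; no verdict was given.

- **Fitting the socket:** I lowered the large T-wrench down the bore until it rested on the nut. About 20° clockwise under light pressure lined the hexes up, and the socket then dropped 16 mm to the floor.
- **Tightening:** The torque read about 0.12 N m while the nut ran down its thread, then jumped to 0.51 at pinching. I stopped at 0.58 N m while turning, which works out to about 0.25 rad past pinching, inside the 0.08 to 0.55 range. That angle is inferred from torque and wrist rotation, because the nut joint itself can't be read.
- **Putting it back:** I backed off into the play until the torque was about zero, lifted out, and lowered the wrench into the stand until it touched the floor. That was at z = 148 mm, the same reading as when I first gripped it.
- **Last checks:** In the scene camera the handle was within 0.3 px of its starting position. The before/after difference picture showed only the arm and its shadow, so the carcass, chairs and tin look unmoved. The gripper is open and clear. In the last top view the arm hid the wrench handle, so that check rests on the scene camera alone.

One disagreement: the two cameras differed by 1 to 2 mm on where the bore was. I took the average, and the socket went in without side force.

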